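# Fit the vial carousel on its keyed drive and jog the amber vial to the pointer

### The job

Lift the vial carousel by its black bar, set it on the turntable drive's shaft and turn it until its keyway drops over the key and it sits fully down on the platter, then let go of it. Then tilt the spring-centred lever to the right (the green mark) and hold it there while the turntable carries the carousel round, and let the lever spring back so that the carousel stops with the amber vial at the red pointer. Do not disturb the beaker, the brown reagent bottle or the single vial on the bench.

Things in the scene. Friction and masses are not known exactly. Their poses are not given: they have to be found in the camera images.
- turntable_drive: fixed white-and-grey unit, 190 deep (x) x 320 wide (y) x 50 mm high, front (-x) to the robot. Origin under the shaft axis; x away from the robot, y left. It spans y -225 to +95 mm, lever panel on the right. Platter radius 46, top at z 58 mm. With the lever right, platter and shaft turn clockwise seen from above, about 28 deg/s, start and stop within 0.2 s; else a brake holds them (0.8 Nm)
- shaft_top (a point): centre of the tip (chamfered) of the steel shaft, radius 10 mm, 95 mm above the bench. A brass key at its foot, 6 mm wide, reaches 16 mm from the axis and stands from 58 to 74 mm above the bench. It points to the unit's front (-x) give or take 40 degrees; its angle is not reported: see it, or find it by turning the carousel on it under light pressure
- stop_point (a point): where the amber vial's axis must come: 54 mm in front of the shaft's axis (unit -x), 99 mm above the bench, in line with the red pointer on the deck (73 to 89 mm from the axis, 60 mm high)
- vial_carousel: loose vial carousel, 0.3 to 0.5 kg, standing right of the unit; origin at its underside's centre. Blue disc, diameter 137 mm; black cap of 48 mm, top at z 45 mm, with bar grip 12 thick (x), 46 long (y), z 45 to 71 mm. Four fixed vials on 54 mm radius, tops z 77 mm: amber at -45 deg, clear at 45, 135, 225 deg. Bore radius 11, 40 mm deep, with one keyway 9 mm wide towards -x, at the white line
- carousel_grip (a point): on the carousel's axis, 66 mm above its underside: a TCP point to grip the bar (fingers close along the carousel's x, opened no more than 60 mm; the vials stand clear on the diagonals). On the platter, fully down, it is 124 mm above the bench; with the hub standing on the key 140 mm. The keyway drops over the key within about 6 degrees either way
- amber_vial (a point): mid-height of the amber vial's axis, 54 mm from the carousel's axis, 41 mm above its underside; it lies 135 degrees anticlockwise (from above) from the keyway
- jog_lever (a joint): tilt of the lever, rad: 0 upright, + to the right (unit -y), range -0.45 to 0.45. A spring centres it. Above about 0.1 it frees the brake and the turntable runs; to the left it does nothing. Pivot 52 mm above the bench, 20 mm in front (-x) and 158 mm right (-y) of the shaft's axis. The push at the ball grows to about 10 N at full tilt
- lever_ball (a point): centre of the lever's black ball (radius 11.5 mm, on a rod of radius 4 mm), 60 mm above the pivot, 112 mm above the bench when upright
- beaker: small empty glass beaker, 45 mm diameter, 56 mm high, bystander; origin under its centre
- reagent_bottle: brown reagent bottle with a blue cap, 56 mm diameter, 112 mm high, bystander; origin under its centre
- bench_vial: single vial standing on the bench in front of the unit, 23 mm diameter, 72 mm high, bystander; origin under its centre

How it is judged:
By the outcome, as a careful person would: the job done as asked, in the order asked, and still so for the second after the job is handed in, with the robot touching nothing.
It also fails if it takes over 64 s, if anything falls off the work surface, if the arm or the gripper's body presses on something with over 40 N, if the wrist force passes 120 N, or if a joint passes its speed limit or range.

### The arm

A 6-joint arm with a two-finger parallel gripper is mounted at the origin on a cart in front of the work surface, level with it; the furniture and walls round the work are solid. World frame = base frame: x ahead of the robot, y to its left, z up, the work surface at z = 0. Lengths are in m, angles in degrees, forces in N, time in s.
With the tool pointing down it reaches from about 0.35 to 0.875 m from the base axis. Payload 4.2 kg.
Tool frame: the origin (TCP) lies between the finger pads, 19 mm behind the fingertips; this is the grasp point; z points along the fingers, y is the line along which they close (so a half turn about z gives the same grasp; the last joint's range is limited). The gripper opens to 87 mm and grips with 3 to 60 N. Pads are 19 mm wide; open, the fingers measure 117 mm over their backs; the gripper's body (75 mm by 190 mm) begins 51 mm behind the grasp point.
Start: joints at [81.337, 22.042, 0.453, 0, -68.411, -14.817], TCP at [0.249, 0.573, 0.241] pointing down, gripper open.
Joint ranges: [-179.83, 179.83], [-69.29, 118.12], [-61.27, 80.66], [-181.25, 117.63], [-171.15, -9.14], [-177.46, 177.46]. Speed limits (degrees/s): [159.86, 159.86, 180, 180, 180, 180].

### API

Orientations are given as a 3x3 rotation matrix whose columns are the frame's x, y, z axes.
In Python, from station import r gives the robot as it stands.
- The arm moves only by the tool inch_along, called after "Emit:" in YAML: its name, and indented under it one key for each argument. Schema: {"type":"object","properties":{"segments":{"type":"array","items":{"type":"array","items":{"type":"number"},"minItems":7,"maxItems":7},"minItems":1,"maxItems":8},"only":{"type":"string"},"quiet":{"type":"boolean"},"lines":{"type":"string"}},"required":["segments"],"additionalProperties":false}. segments is a list of rows, 1 to 8 of them, each of 7 numbers: the opening from 0.0 (shut) to 1.0 (fully open), then dx, dy, dz in m, then a rotation vector rx, ry, rz in degrees; each row is the pose to reach, as a shift and turn from the pose commanded when the call began, along the tool's axes at that moment; what a row does not reach only later rows make up. A row lasts 1/10 s, in which the tool goes at most 0.05 m and 8.59 degrees, less where a joint would pass 70% of its speed; a pose out of reach is approached as far as the arm can. The fingers move at their own pace and stop on an object; the grip force is fixed at half the most. Time passes only in rows, so rows that do not move let the fingers close. The tool returns the time, the measured TCP pose, the force, the opening and the grip force at its end. only (a regular expression) keeps the lines of the reply that match it, lines (a string "A,B") keeps lines A to B, and quiet returns only ok. Input that does not fit is refused with a message, and nothing moves.
- r.sense(): the state, without advancing time (a new reading comes with each control period).
- r.capture(name): name is "scene" or "top" or "wrist"; returns a dict with "pixels" (480x640x3 uint8, red, green, blue), "z_map" (480x640 float32, m along the optical axis (not along the pixel's ray), 0 where there is no reading), "K" (3x3 intrinsics, pixels), "world_from_camera" (4x4, takes a point from camera to world coordinates). Camera axes: x right, y up, looking along -z (the intrinsics and any distortion apply to the point x, -y, -z); pixel columns grow to the right and rows downward; lengths in m; the calibration is good to about 2 mm. The wrist camera is an equidistant fisheye: a pixel r from the principal point sees the ray r / f radians off the axis. A picture is of the moment at which its call begins.
- r.finish_job(): hands the job in; it is judged then, once.
The state is a dict: "time_s": time; "joints": joint angles; "joint_velocities": joint speeds; "effort": joint torques, N m; "tcp_pos": TCP position; "ee_rot": TCP orientation; "wrist_force": force on the tool from outside, world axes, zero at the start; "moment": the same for the moment, N m; "gripper_width": opening from 0.0 (shut) to 1.0 (fully open); "gripper_force": force on a finger pad.
Only numpy, scipy, OpenCV 4.12 (cv2) and the standard library are available. Lean on these libraries where they do the work, as an engineer would, in place of code of your own. Each camera call takes 0.05 s, during which the arm holds its last target. There are 200 camera calls.

## Working session

There is one attempt and no reset: what is moved stays moved. The work goes in short steps, Python scripts to look and compute and a tool call to move; the robot and the scene stay as the last step left them, time stands still between calls to the robot, and variables do not carry over. Pictures are saved under pics/ and viewed, at most 10 in all, crops included, and the job is handed in when it is done.

```bash
ls; mkdir -p pics; cat > h.py <<'E'
import numpy as np, cv2
from station import r
def cap(n):
    c=r.capture(n); return c
def back(c,u,v,z=None):
    K=c["K"]; d=z if z is not None else c["z_map"][v,u]
    p=np.array([(u-K[0,2])/K[0,0]*d, -(v-K[1,2])/K[1,1]*d, -d,1])
    return (c["world_from_camera"]@p)[:3]
E
python3 - <<'E'
from h import *
import pickle
for n in ("scene","top"):
    c=cap(n); pickle.dump(c,open(n+".pkl","wb")); cv2.imwrite(f"pics/{n}0.png",c["pixels"][:,:,::-1]); print(n,c["K"].tolist(),c["world_from_camera"].round(3).tolist(),[k for k in c])
s=r.sense(); print(s["tcp_pos"],s["ee_rot"],s["time_s"])
E
```

```text
pics
station.py
scene [[498.98404188557913, 0.0, 319.54087141471945], [0.0, 498.98404188557913, 239.0132233221068], [0.0, 0.0, 1.0]] [[0.735, 0.47, -0.489, -0.075], [-0.678, 0.524, -0.515, -0.573], [0.014, 0.71, 0.704, 0.889], [0.0, 0.0, 0.0, 1.0]] ['pixels', 'z_map', 'K', 'world_from_camera']
top [[603.8335060718426, 0.0, 327.47248850527063], [0.0, 603.8335060718426, 246.84125858384434], [0.0, 0.0, 1.0]] [[0.028, 0.984, -0.178, 0.233], [-1.0, 0.029, -0.001, -0.008], [0.005, 0.178, 0.984, 1.524], [0.0, 0.0, 0.0, 1.0]] ['pixels', 'z_map', 'K', 'world_from_camera']
[0.24881812 0.57278141 0.2402615 ] [[ 9.17121536e-01 -3.98607131e-01 -6.65615211e-04]
 [-3.98607662e-01 -9.17119618e-01 -1.88109830e-03]
 [ 1.39370430e-04  1.99051509e-03 -9.99998009e-01]] 0.1
```

View pics/scene0.png

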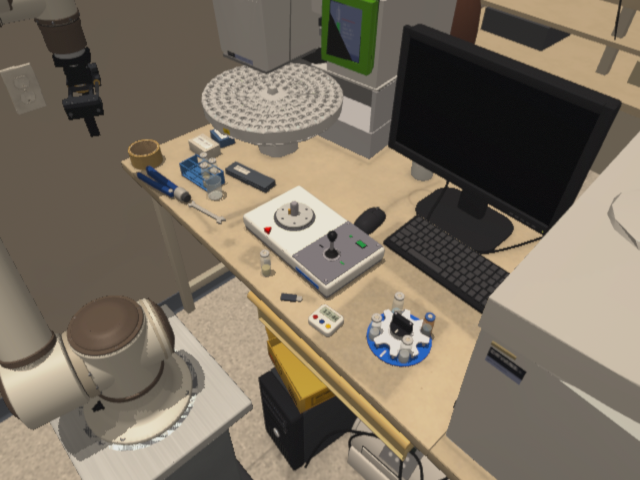

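View pics/top0.png

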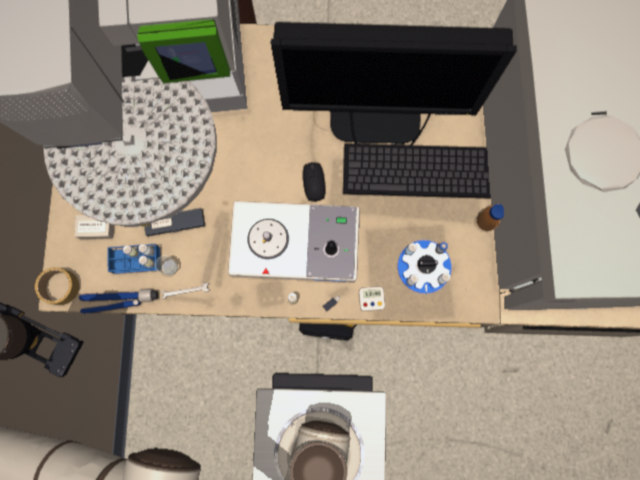

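```bash
python3 - <<'E'
from h import *
import pickle
T=pickle.load(open("top.pkl","rb"));S=pickle.load(open("scene.pkl","rb"))
f=lambda c,u,v,w,h,k: cv2.resize(c["pixels"][v:v+h,u:u+w,::-1],None,fx=k,fy=k,interpolation=cv2.INTER_CUBIC)
a=f(T,392,230,70,70,5);b=f(T,225,200,140,85,3)
c=f(S,360,285,80,80,5);d=f(S,240,185,150,110,2.5)
im=np.zeros((600,800,3),np.uint8)
for p,x,y in((a,0,0),(b,360,0),(d,360,260)): im[y:y+p.shape[0],x:x+p.shape[1]]=p[:600-y,:800-x]
p=cv2.resize(c,(240,240));im[355:595,0:240]=p
cv2.imwrite("pics/crop1.png",im)
for u,v in((427,265),(267,236),(331,247),(293,297)): print(u,v,back(T,u,v))
E
```

```text
427 265 [ 0.46034262 -0.25191056  0.0609799 ]
267 236 [0.51380457 0.13923243 0.09864792]
331 247 [ 0.48774216 -0.01525332  0.11903448]
293 297 [0.37173715 0.07276235 0.06811456]
```

View pics/crop1.png

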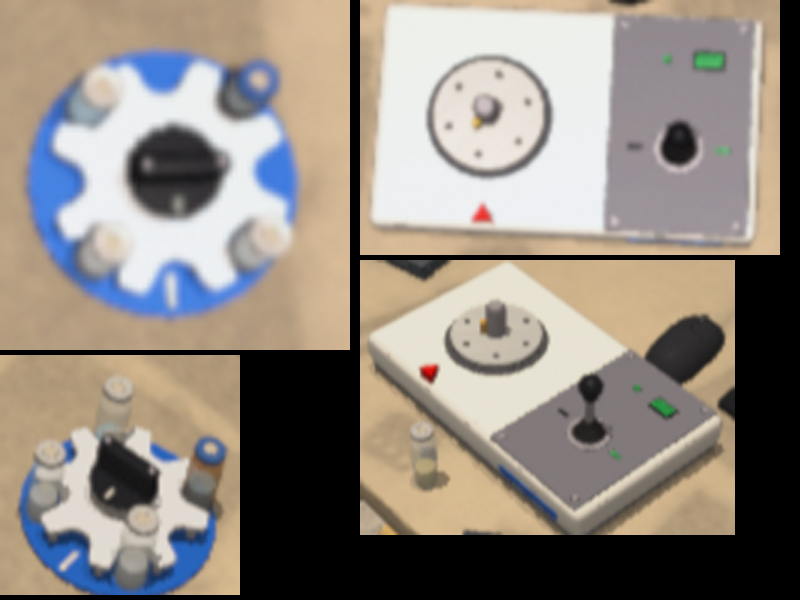

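```bash
cat >> h.py <<'E'
def cloud(c):
    K=c["K"];d=c["z_map"];v,u=np.mgrid[:480,:640]
    P=np.stack([(u-K[0,2])/K[0,0]*d,-(v-K[1,2])/K[1,1]*d,-d],-1)
    M=c["world_from_camera"];return P@M[:3,:3].T+M[:3,3]
def near(P,x,y,R): return (np.hypot(P[...,0]-x,P[...,1]-y)<R)
E
python3 - <<'E'
from h import *
import pickle
for n in("top","scene"):
    c=pickle.load(open(n+".pkl","rb"));P=cloud(c);im=c["pixels"].astype(int);z=P[...,2]
    hsv=cv2.cvtColor(c["pixels"],cv2.COLOR_RGB2HSV).astype(int)
    print(n)
    def st(t,m,rect=False):
        q=P[m]
        if len(q)<3: print(t,len(q));return
        print(t,len(q),"mean",q.mean(0).round(4),"med z",np.median(q[:,2]).round(4))
        if rect: print("   rect",cv2.minAreaRect((q[:,:2]*1000).astype(np.float32)))
    st("shaft",near(P,.51,.139,.025)&(z>.088))
    st("key",near(P,.51,.139,.03)&(hsv[...,0]>10)&(hsv[...,0]<30)&(hsv[...,1]>110)&(z>.055),)
    st("ball",near(P,.488,-.015,.03)&(z>.105))
    st("deck",(abs(P[...,0]-.5)<.16)&(abs(P[...,1]-.08)<.25)&(z>.043)&(z<.056),True)
    bl=near(P,.455,-.252,.1)&(abs(hsv[...,0]-108)<12)&(hsv[...,1]>120)&(z<.03)
    st("blue",bl); print("   circ",cv2.minEnclosingCircle((P[bl][:,:2]*1000).astype(np.float32)))
    st("bar",near(P,.46,-.252,.03)&(z>.06)&(im.sum(-1)<200),True)
    st("amb cap",near(P,.455,-.252,.08)&(abs(hsv[...,0]-108)<12)&(hsv[...,1]>100)&(z>.065))
    wl=near(P,.39,-.252,.03)&(hsv[...,1]<80)&(im.sum(-1)>450)&(z>.0)&(z<.04)
    st("line",wl,True)
    st("red",near(P,.44,.14,.04)&(im[...,0]>150)&(im[...,1]<80),True)
    st("platter",near(P,.51,.139,.05)&(z>.056)&(z<.062),True)
    st("vial",near(P,.371,.073,.03)&(z>.03)); st("bottle",near(P,.53,-.36,.08)&(z>.09))
    for q in P[near(P,.455,-.252,.08)&(z>.072)][::15]: print("   v",q.round(3))
E
```

```text
top
shaft 47 mean [0.5181 0.1418 0.0948] med z 0.0953
key 4 mean [0.5076 0.15   0.0719] med z 0.0717
ball 69 mean [ 0.4948 -0.0151  0.1199] med z 0.1196
deck 7826 mean [0.5149 0.0713 0.0489] med z 0.0487
   rect ((486.3555908203125, 78.08097076416016), (318.5440979003906, 249.69139099121094), 88.96070861816406)
blue 423 mean [ 0.4554 -0.2402  0.0047] med z 0.0047
   circ ((465.5669860839844, -253.62704467773438), 67.08270263671875)
bar 78 mean [ 0.4657 -0.2504  0.0692] med z 0.0696
   rect ((465.6552734375, -250.8491973876953), (12.392301559448242, 40.422630310058594), 2.227144718170166)
amb cap 18 mean [ 0.5041 -0.2873  0.075 ] med z 0.0746
line 157 mean [ 0.3897 -0.2512  0.0051] med z 0.0023
   rect ((388.2326965332031, -249.24954223632812), (56.994258880615234, 52.297523498535156), 45.42921829223633)
red 8 mean [0.4337 0.1429 0.0588] med z 0.0585
   rect ((434.08319091796875, 142.50523376464844), (7.880636692047119, 4.985038757324219), 86.33809661865234)
platter 540 mean [0.516  0.1412 0.0586] med z 0.0585
   rect ((516.144775390625, 143.0821533203125), (86.12196350097656, 90.5394
[... 1768 characters left out ...]
9 0.0713 0.0548] med z 0.0557
bottle 421 mean [ 0.5333 -0.4291  0.4027] med z 0.4027
   v [ 0.506 -0.204  0.075]
   v [ 0.504 -0.213  0.079]
   v [ 0.498 -0.21   0.074]
   v [ 0.502 -0.218  0.075]
   v [ 0.492 -0.218  0.077]
   v [ 0.511 -0.282  0.076]
   v [ 0.51  -0.287  0.077]
   v [ 0.506 -0.283  0.074]
   v [ 0.431 -0.221  0.077]
   v [ 0.421 -0.217  0.078]
   v [ 0.508 -0.294  0.077]
   v [ 0.496 -0.286  0.076]
   v [ 0.421 -0.222  0.076]
   v [ 0.506 -0.298  0.075]
   v [ 0.498 -0.291  0.073]
   v [ 0.462 -0.261  0.072]
   v [ 0.436 -0.29   0.076]
   v [ 0.431 -0.291  0.076]
   v [ 0.435 -0.3    0.078]
   v [ 0.423 -0.293  0.076]
   v [ 0.431 -0.302  0.075]
   v [ 0.42  -0.3    0.077]
```

```bash
cat >> h.py <<'E'
from scipy.spatial.transform import Rotation as Ro
def to(x,y,z,yaw):
    "shift and turn in tool axes; yaw = world angle of tool y, tool down"
    s=r.sense();R=s["ee_rot"];a=np.radians(yaw)
    yv=np.array([np.cos(a),np.sin(a),0]);zv=np.array([0,0,-1.]);Rt=np.c_[np.cross(yv,zv),yv,zv]
    print("d",(R.T@(np.array([x,y,z])-s["tcp_pos"])).round(4),"rv",Ro.from_matrix(R.T@Rt).as_rotvec(degrees=True).round(2),
     "| tcp",s["tcp_pos"].round(4),"yaw",np.degrees(np.arctan2(R[1,1],R[0,1])).round(2),"F",s["wrist_force"].round(1),"t",s["time_s"],"j",s["joints"].round(0))
E
python3 -c "
from h import *
to(.47,.26,.26,-177.8)"
```

```text
d [ 0.3275  0.1987 -0.0193] rv [ 0.1  -0.07 64.31] | tcp [0.2488 0.5728 0.2403] yaw -113.49 F [-0.3  0.1 -0.8] t 0.1 j [ 81.  22.   0.  -0. -68. -15.]
```

Emit:
inch_along:
  segments:
    - [0.69, 0.04, 0.025, -0.019, 0.1, -0.07, 8]
    - [0.69, 0.08, 0.05, -0.019, 0.1, -0.07, 16]
    - [0.69, 0.12, 0.075, -0.019, 0.1, -0.07, 24]
    - [0.69, 0.165, 0.1, -0.019, 0.1, -0.07, 32]
    - [0.69, 0.205, 0.125, -0.019, 0.1, -0.07, 40]
    - [0.69, 0.245, 0.15, -0.019, 0.1, -0.07, 48]
    - [0.69, 0.285, 0.175, -0.019, 0.1, -0.07, 56]
    - [0.69, 0.3275, 0.1987, -0.0193, 0.1, -0.07, 64.3]

```text
time_s: 0.9
tcp_pos: [0.4705, 0.2586, 0.2604]
ee_rot: [[0.033, -0.999, 0.0], [-0.999, -0.033, 0.002], [-0.002, -0.0, -1.0]]
wrist_force: [-0.1, 0.1, 0.5]
gripper_width: 0.689
gripper_force: 0.0
```

```bash
python3 - <<'E'
from h import *
import pickle
c=cap("wrist");pickle.dump(c,open("w1.pkl","wb"));cv2.imwrite("pics/w1.png",c["pixels"][:,:,::-1])
print(c["K"].tolist(),c["world_from_camera"].round(4).tolist()); to(.45,.12,.26,-177.8); to(.465,-.2535,.2,-177.8)
E
```

```text
[[371.64829954431775, 0.0, 318.5315683901217], [0.0, 371.64829954431775, 241.53094271376997], [0.0, 0.0, 1.0]] [[-0.9995, 0.0311, 0.0097, 0.4727], [-0.0326, -0.9575, -0.2866, 0.1801], [0.0004, -0.2868, 0.958, 0.4037], [0.0, 0.0, 0.0, 1.0]]
d [0.1334 0.0265 0.0004] rv [-0.02 -0.05 -0.88] | tcp [0.4735 0.2539 0.2603] yaw -178.68 F [ 2.4 -1.5  0.9] t 0.95 j [ 46.  13. -10.   0. -67. -44.]
d [0.5071 0.0202 0.0608] rv [-0.02 -0.05 -0.88] | tcp [0.4735 0.2539 0.2603] yaw -178.68 F [ 2.4 -1.5  0.9] t 0.95 j [ 46.  13. -10.   0. -67. -44.]
```

View pics/w1.png

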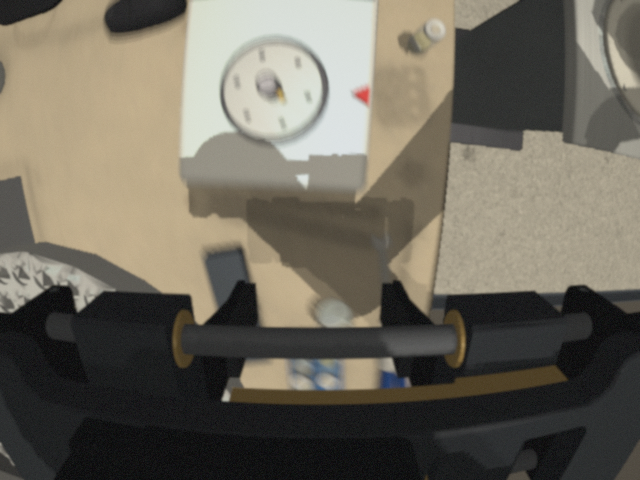

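Emit:
inch_along:
  segments:
    - [0.69, 0.04, -0.02, 0.03, 0, 0, -0.88]
    - [0.69, 0.075, -0.04, 0.06, 0, 0, -0.88]
    - [0.69, 0.075, -0.045, 0.06, 0, 0, -0.88]
    - [0.69, 0.075, -0.045, 0.06, 0, 0, -0.88]
    - [0.69, 0.075, -0.045, 0.06, 0, 0, -0.88]

```text
time_s: 1.45
tcp_pos: [0.5185, 0.1881, 0.2011]
ee_rot: [[0.055, -0.999, 0.002], [-0.999, -0.055, 0.002], [-0.002, -0.002, -1.0]]
wrist_force: [-0.6, -0.5, 1.2]
gripper_width: 0.685
gripper_force: 0.0
```

```bash
python3 - <<'E'
from h import *
import pickle
c=cap("wrist");pickle.dump(c,open("w2.pkl","wb"))
to(.465,-.2535,.24,-177.8)
E
```

```text
d [ 0.4383  0.0776 -0.04  ] rv [-0.15  0.16  0.97] | tcp [0.5183 0.1885 0.2014] yaw -176.83 F [ 0.5  1.1 -0.1] t 1.5 j [ 37.  17. -13.  -0. -60. -34.]
```

Emit:
inch_along:
  segments:
    - [0.69, 0.04, 0, 0, 0, 0, 0]
    - [0.69, 0.05, 0, 0, 0, 0, 0]
    - [0.69, 0.05, 0, 0, 0, 0, 0]
    - [0.69, 0.05, 0, 0, 0, 0, 0]

```text
time_s: 1.9
tcp_pos: [0.521, 0.1386, 0.2012]
ee_rot: [[0.055, -0.998, 0.002], [-0.998, -0.055, 0.003], [-0.003, -0.003, -1.0]]
wrist_force: [0.2, -0.2, -0.4]
gripper_width: 0.691
gripper_force: 0.0
```

```bash
python3 - <<'E'
from h import *
import pickle
c3=cap("wrist");pickle.dump(c3,open("w3.pkl","wb"))
to(.465,-.2535,.24,-177.8)
c2=pickle.load(open("w2.pkl","rb"))
def proj(c,p):
    M=c["world_from_camera"];q=M[:3,:3].T@(np.array(p)-M[:3,3]);x,y,z=q[0],-q[1],-q[2];rr=np.hypot(x,y);th=np.arctan2(rr,z);K=c["K"]
    return K[0,2]+K[0,0]*th*x/rr,K[1,2]+K[1,1]*th*y/rr
out=[]
for c in(c2,c3):
    u,v=map(int,proj(c,(.516,.1415,.08)));print(u,v,proj(c,(.516,.1415,.095)))
    u0,v0=u-50,max(v-70,0);print("crop",u0,v0);out.append(cv2.resize(c["pixels"][v0:v0+140,u0:u0+100,::-1],None,fx=4,fy=4,interpolation=cv2.INTER_CUBIC))
cv2.imwrite("pics/w23.png",np.hstack(out))
E
```

```text
d [ 0.3884  0.0775 -0.0402] rv [-0.12  0.15  0.97] | tcp [0.521  0.1387 0.201 ] yaw -176.83 F [0.6 0.3 0.3] t 1.95 j [ 32.  16. -15.  -0. -59. -29.]
325 178 (np.float64(325.4676383645937), np.float64(180.99260753430835))
crop 275 108
324 244 (np.float64(325.048801800406), np.float64(251.0356000484355))
crop 274 174
```

View pics/w23.png

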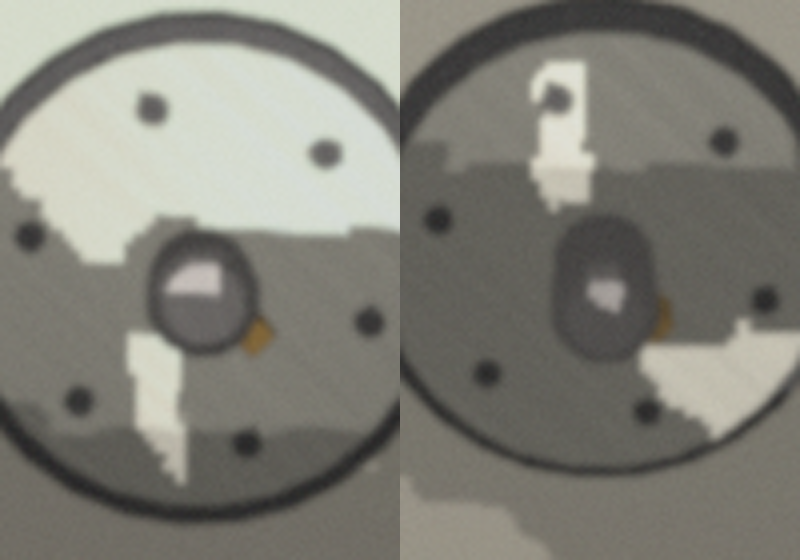

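```bash
cat >> h.py <<'E'
def ray(c,u,v,z):
    K=c["K"];a,b=(u-K[0,2])/K[0,0],(v-K[1,2])/K[1,1];t=np.hypot(a,b);s=np.sin(t)/max(t,1e-9)
    M=c["world_from_camera"];d=M[:3,:3]@np.array([a*s,-b*s,-np.cos(t)]);return M[:3,3]+d*(z-M[2,3])/d[2]
def tri(L):
    A=np.zeros((3,3));b=np.zeros(3)
    for c,u,v in L:
        o=c["world_from_camera"][:3,3];d=ray(c,u,v,0)-o;d/=np.linalg.norm(d);Q=np.eye(3)-np.outer(d,d);A+=Q;b+=Q@o
    return np.linalg.solve(A,b)
E
python3 - <<'E'
from h import *
import pickle
c2,c3=(pickle.load(open(f"w{i}.pkl","rb")) for i in(2,3))
print("tri tip",tri([(c2,325.5,181.5),(c3,325,251.3)]),"tri key",tri([(c2,339.3,192.5),(c3,339.5,253.8)]))
s2=ray(c2,325.5,181.5,.095);s3=ray(c3,325,251.3,.095);k=ray(c2,339.3,192.5,.074);print(s2,s3,k,ray(c3,339.5,253.8,.074))
for s in(s2,s3,np.array([.516,.1415,.09])): d=k-s;print(np.hypot(*d[:2]),np.degrees(np.arctan2(d[1],d[0])))
# platter holes
for c,o,L in((c2,(275,108,0),[(151,108),(325,153),(369,322),(247,443),(78,400),(29,236)]),(c3,(274,174,400),[(556,98),(724,141),(765,299),(647,411),(487,373),(437,219)])):
    H=np.array([ray(c,o[0]+(x-o[2])/4,o[1]+y/4,.058) for x,y in L]);m=H.mean(0);print("holes ctr",m,np.hypot(*(H-m)[:,:2].T),(np.degrees(np.arctan2(*(H-m)[:,1::-1].T))%60))
E
```

```text
tri tip [0.51596856 0.14194288 0.09425056] tri key [0.50361706 0.15398755 0.06212116]
[0.51595841 0.14184443 0.095     ] [0.51602273 0.14169821 0.095     ] [0.50483869 0.15214333 0.074     ] [0.50405308 0.1500041  0.074     ]
0.015156367623149623 137.19467759467625
0.015303042980389701 136.95664219365077
0.015422556050654776 136.3608422301011
holes ctr [0.51560916 0.14345827 0.058     ] [0.03415261 0.03412224 0.03409409 0.03419449 0.03400197 0.03400206] [49.06368096 48.74958874 48.70995801 49.06397033 48.41092535 48.99478214]
holes ctr [0.51561083 0.14334275 0.058     ] [0.0341309  0.03403944 0.03409216 0.03412731 0.03404717 0.03421336] [48.89301469 48.76379162 48.90598576 49.01249216 48.89071256 48.89637674]
```

Emit:
inch_along:
  segments:
    - [0.69, 0.045, 0.01, 0, 0, 0, 0]
    - [0.69, 0.09, 0.02, 0, 0, 0, 0.3]
    - [0.69, 0.135, 0.03, 0, 0, 0, 0.5]
    - [0.69, 0.18, 0.04, 0, 0, 0, 0.9]
    - [0.69, 0.225, 0.05, 0, 0, 0, 0.9]
    - [0.69, 0.27, 0.06, 0, 0, 0, 0.9]
    - [0.69, 0.31, 0.07, 0, 0, 0, 0.9]
    - [0.69, 0.325, 0.074, 0, 0, 0, 0.9]

```text
time_s: 2.75
tcp_pos: [0.4643, -0.1929, 0.1999]
ee_rot: [[0.036, -0.999, 0.001], [-0.999, -0.036, 0.002], [-0.002, -0.001, -1.0]]
wrist_force: [-0.2, 0.3, -0.3]
gripper_width: 0.69
gripper_force: 0.0
```

Emit:
inch_along:
  segments:
    - [0.69, 0, 0, 0, 0, 0, 0]
    - [0.69, 0, 0, 0, 0, 0, 0]
    - [0.69, 0, 0, 0, 0, 0, 0]

```text
time_s: 3.05
tcp_pos: [0.4651, -0.1899, 0.1998]
ee_rot: [[0.04, -0.999, 0.001], [-0.999, -0.04, 0.002], [-0.002, -0.001, -1.0]]
wrist_force: [0.1, 0.5, 0.4]
gripper_width: 0.688
gripper_force: 0.0
```

```bash
python3 - <<'E'
from h import *
import pickle
c=cap("wrist");pickle.dump(c,open("w4.pkl","wb"))
E
```

Emit:
inch_along:
  segments:
    - [0.69, 0.04, 0, 0, 0, 0, 0]
    - [0.69, 0.05, 0, 0, 0, 0, 0]
    - [0.69, 0.05, 0, 0, 0, 0, 0]
    - [0.69, 0.05, 0, 0, 0, 0, 0]

```text
time_s: 3.5
tcp_pos: [0.4664, -0.2402, 0.1994]
ee_rot: [[0.039, -0.999, 0.0], [-0.999, -0.039, 0.002], [-0.002, -0.0, -1.0]]
wrist_force: [0.5, 0.5, 0.4]
gripper_width: 0.684
gripper_force: 0.0
```

```bash
python3 - <<'E'
from h import *
import pickle
c5=cap("wrist");pickle.dump(c5,open("w5.pkl","wb"))
to(.465,-.2535,.12,-177.8)
c4=pickle.load(open("w4.pkl","rb"))
out=[]
for c in(c4,c5):
    M=c["world_from_camera"];q=M[:3,:3].T@(np.array([.465,-.2535,.04])-M[:3,3]);x,y,z=q[0],-q[1],-q[2];rr=np.hypot(x,y);th=np.arctan2(rr,z);K=c["K"]
    u,v=int(K[0,2]+K[0,0]*th*x/rr),int(K[1,2]+K[1,1]*th*y/rr)
    u0,v0=u-100,max(v-110,0);print("crop",u0,v0);out.append(cv2.resize(c["pixels"][v0:v0+220,u0:u0+200,::-1],(400,440),interpolation=cv2.INTER_CUBIC))
cv2.imwrite("pics/w45.png",np.hstack(out))
E
```

```text
d [0.0135 0.0019 0.0795] rv [-0.03  0.12  0.04] | tcp [ 0.4664 -0.2401  0.1995] yaw -177.76 F [-0.4  0.6 -0.4] t 3.55 j [-10.  14. -17.  -0. -59.  12.]
crop 221 41
crop 220 102
```

View pics/w45.png

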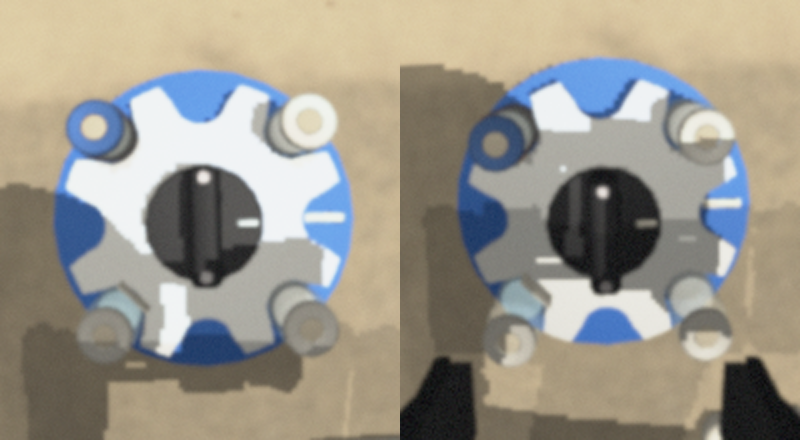

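```bash
python3 - <<'E'
from h import *
import pickle
c4,c5=(pickle.load(open(f"w{i}.pkl","rb")) for i in(4,5))
A=[(94,127),(308,121),(105,334),(311,327)];B=[(495,143),(706,131),(510,340),(706,332)]
nom=np.array([[38.2,-38.2],[-38.2,-38.2],[38.2,38.2],[-38.2,38.2]])/1000
for c,o,L in((c4,(221,41,0),A),(c5,(220,102,400),B)):
    H=np.array([ray(c,o[0]+(x-o[2])/2,o[1]+y/2,.077)[:2] for x,y in L]);m=H.mean(0);z=(H-m)@[1,1j];n=nom@[1,1j]
    print(m,np.abs(z),np.degrees(np.angle(z/n)))
    l=ray(c,*((o[0]+(248-0)/2,o[1]+223/2) if c is c4 else (o[0]+247/2,o[1]+223.5/2)),.045)[:2]; f=(324.,217.) if c is c4 else (725.-400,203.)
    f=ray(c,o[0]+f[0]/2,o[1]+f[1]/2,.006)[:2]
    b=[ray(c,o[0]+x/2,o[1]+y/2,.071)[:2] for x,y in(((203,177),(206,278)) if c is c4 else ((202,192),(206,286)))]
    d=b[1]-b[0]; print("cap mark",l,"disc line",f,"barmid",(b[0]+b[1])/2,"bar ang",np.degrees(np.arctan2(d[1],d[0])))
for a,b in zip(A,B): print(tri([(c4,221+a[0]/2,41+a[1]/2),(c5,220+(b[0]-400)/2,102+b[1]/2)]))
E
```

```text
[ 0.46375174 -0.25352786] [0.05345223 0.05321602 0.05334325 0.05330417] [4.30997638 3.98211241 4.14209111 4.44742413]
cap mark [ 0.44612524 -0.25409102] disc line [ 0.40882719 -0.25699685] barmid [ 0.46372876 -0.25289583] bar ang 94.03946659249816
[ 0.46375987 -0.2545339 ] [0.05331087 0.05432377 0.05376884 0.05357158] [4.84479709 5.06610351 4.79363577 4.25168999]
cap mark [ 0.44593102 -0.2542036 ] disc line [ 0.40701406 -0.25709353] barmid [ 0.46377068 -0.25296894] bar ang 94.67543045758214
[ 0.50478446 -0.28859075  0.07411987]
[ 0.42679002 -0.29499758  0.06306291]
[ 0.4987245  -0.212885    0.07554522]
[ 0.42258356 -0.21818015  0.07328964]
```

```bash
python3 -c "
from h import *
to(.4638,-.2537,.067,-175.7)"
```

```text
d [0.0138 0.0032 0.1325] rv [-0.03  0.12 -2.06] | tcp [ 0.4664 -0.2401  0.1995] yaw -177.76 F [-0.4  0.6 -0.4] t 3.55 j [-10.  14. -17.  -0. -59.  12.]
```

Emit:
inch_along:
  segments:
    - [0.69, 0.0138, 0.0032, 0.03, -0.03, 0.12, -2.06]
    - [0.69, 0.0138, 0.0032, 0.06, -0.03, 0.12, -2.06]
    - [0.69, 0.0138, 0.0032, 0.09, -0.03, 0.12, -2.06]
    - [0.69, 0.0138, 0.0032, 0.11, -0.03, 0.12, -2.06]
    - [0.69, 0.0138, 0.0032, 0.125, -0.03, 0.12, -2.06]
    - [0.69, 0.0138, 0.0032, 0.1325, -0.03, 0.12, -2.06]
    - [0.69, 0.0138, 0.0032, 0.1325, -0.03, 0.12, -2.06]
    - [0.69, 0.0138, 0.0032, 0.1325, -0.03, 0.12, -2.06]

```text
time_s: 4.35
tcp_pos: [0.4645, -0.2545, 0.0678]
ee_rot: [[0.075, -0.997, 0.002], [-0.997, -0.075, -0.001], [0.001, -0.002, -1.0]]
wrist_force: [0.4, -0.1, -0.1]
gripper_width: 0.69
gripper_force: 0.0
```

```bash
python3 -c "
from h import *
to(.4638,-.2537,.067,-175.7)"
```

```text
d [-0.0008  0.0007  0.0008] rv [-0.09 -0.05  0.01] | tcp [ 0.4645 -0.2545  0.0678] yaw -175.69 F [ 0.4 -0.1 -0.1] t 4.35 j [-11.  24. -25.   0. -40.  15.]
```

Emit:
inch_along:
  segments:
    - [0.05, 0, 0, 0.001, 0, 0, 0]
    - [0.05, 0, 0, 0.001, 0, 0, 0]
    - [0.05, 0, 0, 0.001, 0, 0, 0]
    - [0.05, 0, 0, 0.001, 0, 0, 0]
    - [0.05, 0, 0, 0.001, 0, 0, 0]
    - [0.05, 0, 0, 0.001, 0, 0, 0]

```text
time_s: 4.95
tcp_pos: [0.4638, -0.2547, 0.0661]
ee_rot: [[0.074, -0.997, 0.0], [-0.997, -0.074, -0.0], [0.0, -0.0, -1.0]]
wrist_force: [0.3, -0.9, 0.5]
gripper_width: 0.23
gripper_force: 0.0
```

Emit:
inch_along:
  segments:
    - [0.05, 0, 0, -0.01, 0, 0, 0]
    - [0.05, 0, 0, -0.03, 0, 0, 0]
    - [0.05, 0, 0, -0.06, 0, 0, 0]
    - [0.05, 0, 0, -0.1, 0, 0, 0]
    - [0.05, 0, 0, -0.133, 0, 0, 0]
    - [0.05, 0, 0, -0.133, 0, 0, 0]
    - [0.05, 0, 0, -0.133, 0, 0, 0]
    - [0.05, 0, 0, -0.133, 0, 0, 0]

```text
time_s: 5.75
tcp_pos: [0.4621, -0.2539, 0.197]
ee_rot: [[0.074, -0.997, -0.004], [-0.997, -0.074, 0.002], [-0.002, 0.004, -1.0]]
wrist_force: [-0.0, -0.1, -4.2]
gripper_width: 0.128
gripper_force: 30.0
```

```bash
python3 - <<'E'
from h import *
c=cap("scene");cv2.imwrite("pics/lift.png",c["pixels"][200:400,230:470,::-1])
to(.516,.1425,.2,-175.7-45.8)
E
```

```text
d [-0.3915 -0.0829 -0.0027] rv [ 0.28  0.   45.73] | tcp [ 0.4622 -0.2541  0.1969] yaw -175.77 F [-0.2 -0.2 -5.4] t 5.8 j [-11.  15. -17.  -0. -59.  15.]
```

```bash
python3 - <<'E'
from h import *
for n in("scene","top"):
    c=cap(n);P=cloud(c);hsv=cv2.cvtColor(c["pixels"],cv2.COLOR_RGB2HSV).astype(int)
    m=near(P,.462,-.254,.075)&(abs(hsv[...,0]-108)<12)&(hsv[...,1]>120)
    z=P[m][:,2];print(n,m.sum(),np.sort(z).round(3)[::max(1,len(z)//25)])
    if n=="scene":cv2.imwrite("pics/lift.png",cv2.resize(c["pixels"][180:400,270:510,::-1],None,fx=2,fy=2))
E
```

```text
scene 771 [0.12  0.123 0.124 0.124 0.124 0.125 0.125 0.125 0.125 0.125 0.125 0.126
 0.126 0.126 0.126 0.126 0.126 0.126 0.127 0.127 0.127 0.127 0.128 0.128
 0.129 0.198]
top 284 [-0.007  0.121  0.122  0.122  0.123  0.123  0.124  0.124  0.124  0.125
  0.125  0.125  0.126  0.126  0.126  0.126  0.127  0.127  0.127  0.128
  0.128  0.128  0.129  0.13   0.131  0.132]
```

View pics/lift.png

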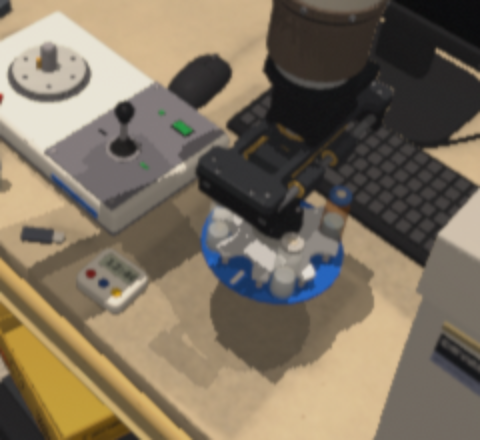

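Emit:
inch_along:
  segments:
    - [0.05, 0, 0, -0.02, 0.28, 0, 0]
    - [0.05, -0.02, -0.004, -0.03, 0.28, 0, 4]
    - [0.05, -0.06, -0.013, -0.03, 0.28, 0, 10]
    - [0.05, -0.1, -0.021, -0.03, 0.28, 0, 16]
    - [0.05, -0.145, -0.031, -0.03, 0.28, 0, 22]
    - [0.05, -0.19, -0.041, -0.03, 0.28, 0, 28]
    - [0.05, -0.235, -0.05, -0.03, 0.28, 0, 34]
    - [0.05, -0.275, -0.058, -0.03, 0.28, 0, 40]

```text
time_s: 6.7
tcp_pos: [0.5008, 0.026, 0.2282]
ee_rot: [[-0.587, -0.81, 0.003], [-0.81, 0.587, -0.002], [-0.0, -0.004, -1.0]]
wrist_force: [1.1, -0.3, -4.4]
gripper_width: 0.135
gripper_force: 30.0
```

```bash
python3 -c "
from h import *
to(.516,.1425,.225,138.8)"
```

```text
d [-0.1032  0.0561  0.003 ] rv [-0.22  0.03  5.25] | tcp [0.5008 0.026  0.2282] yaw 144.05 F [ 1.1 -0.3 -4.4] t 6.7 j [ 22.  11. -18.   0. -61. -58.]
```

Emit:
inch_along:
  segments:
    - [0.05, -0.03, 0.016, 0, -0.22, 0, 2]
    - [0.05, -0.06, 0.034, 0.002, -0.22, 0.03, 4]
    - [0.05, -0.085, 0.046, 0.003, -0.22, 0.03, 5.2]
    - [0.05, -0.098, 0.053, 0.003, -0.22, 0.03, 5.2]
    - [0.05, -0.102, 0.056, 0.003, -0.22, 0.03, 5.2]
    - [0.05, -0.102, 0.056, 0.003, -0.22, 0.03, 5.2]
    - [0.05, -0.102, 0.056, 0.003, -0.22, 0.03, 5.2]

```text
time_s: 7.4
tcp_pos: [0.515, 0.1384, 0.2257]
ee_rot: [[-0.656, -0.755, 0.001], [-0.755, 0.656, -0.0], [-0.0, -0.001, -1.0]]
wrist_force: [0.3, -1.1, -4.5]
gripper_width: 0.134
gripper_force: 30.0
```

```bash
python3 - <<'E'
from h import *
to(.516,.1425,.2,138.8)
out=[]
for n in("top","scene"):
    c=cap(n);P=cloud(c);hsv=cv2.cvtColor(c["pixels"],cv2.COLOR_RGB2HSV).astype(int)
    m=near(P,.516,.142,.09)&(abs(hsv[...,0]-108)<13)&(hsv[...,1]>110)&(P[...,2]<.19)&(P[...,2]>.12)
    q=P[m];print(n,q.mean(0),"circ",cv2.minEnclosingCircle((q[:,:2]*1000).astype(np.float32)))
    im=c["pixels"]; u0,v0=((210,170) if n=="top" else (220,120)); out.append(cv2.resize(im[v0:v0+140,u0:u0+130,::-1],None,fx=3,fy=3,interpolation=cv2.INTER_CUBIC))
cv2.imwrite("pics/over.png",np.hstack(out))
E
```

```text
d [-0.0038  0.0019  0.0257] rv [-0.03  0.01  0.21] | tcp [0.515  0.1384 0.2257] yaw 139.01 F [ 0.3 -1.1 -4.5] t 7.4 j [ 32.  14. -14.   0. -62. -74.]
top [0.48318715 0.11077596 0.15523598] circ ((514.8114013671875, 137.1759490966797), 66.63993072509766)
scene [0.49185079 0.11177974 0.1550097 ] circ ((511.35943603515625, 138.05697631835938), 68.36360931396484)
```

View pics/over.png

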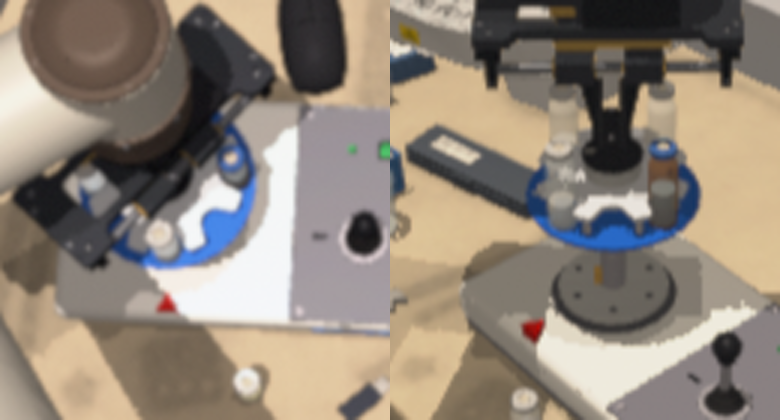

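Emit:
inch_along:
  segments:
    - [0.05, -0.0038, 0.0019, 0.01, -0.03, 0, 0.2]
    - [0.05, -0.0038, 0.0019, 0.03, -0.03, 0, 0.2]
    - [0.05, -0.0038, 0.0019, 0.047, -0.03, 0, 0.2]
    - [0.05, -0.0038, 0.0019, 0.05, -0.03, 0, 0.2]
    - [0.05, -0.0038, 0.0019, 0.05, -0.03, 0, 0.2]
    - [0.05, -0.0038, 0.0019, 0.05, -0.03, 0, 0.2]

```text
time_s: 8.1
tcp_pos: [0.5172, 0.1437, 0.1767]
ee_rot: [[-0.658, -0.753, 0.003], [-0.753, 0.658, 0.001], [-0.003, -0.001, -1.0]]
wrist_force: [0.7, 0.9, -2.8]
gripper_width: 0.136
gripper_force: 30.0
```

```bash
python3 -c "
from h import *
to(.516,.1425,.165,138.8)"
```

```text
d [0.0018 0.0001 0.0117] rv [-0.07  0.16  0.06] | tcp [0.5172 0.1437 0.1767] yaw 138.86 F [ 0.7  0.9 -2.8] t 8.1 j [ 33.  17. -17.   0. -56. -74.]
```

Emit:
inch_along:
  segments:
    - [0.05, 0.0015, 0, 0.002, -0.07, 0.16, 0]
    - [0.05, 0.0015, 0, 0.004, -0.07, 0.16, 0]
    - [0.05, 0.0015, 0, 0.007, -0.07, 0.16, 0]
    - [0.05, 0.0015, 0, 0.01, -0.07, 0.16, 0]
    - [0.05, 0.0015, 0, 0.012, -0.07, 0.16, 0]
    - [0.05, 0.0015, 0, 0.012, -0.07, 0.16, 0]

```text
time_s: 8.7
tcp_pos: [0.5154, 0.1424, 0.1635]
ee_rot: [[-0.658, -0.753, -0.002], [-0.753, 0.658, -0.001], [0.002, 0.001, -1.0]]
wrist_force: [1.2, -0.7, -4.8]
gripper_width: 0.134
gripper_force: 30.0
```

```bash
python3 -c "
from h import *
to(.516,.1425,.155,138.8)"
```

```text
d [-0.0004 -0.0004  0.0085] rv [ 0.06 -0.11  0.06] | tcp [0.5154 0.1424 0.1635] yaw 138.86 F [ 1.2 -0.7 -4.8] t 8.7 j [ 33.  17. -19.  -0. -54. -74.]
```

Emit:
inch_along:
  segments:
    - [0.05, 0, 0, 0.003, 0, 0, 0]
    - [0.05, 0, 0, 0.006, 0, 0, 0]
    - [0.05, 0, 0, 0.009, 0, 0, 0]
    - [0.05, 0, 0, 0.012, 0, 0, 0]
    - [0.05, 0, 0, 0.015, 0, 0, 0]
    - [0.05, 0, 0, 0.016, 0, 0, 0]
    - [0.05, 0, 0, 0.016, 0, 0, 0]

```text
time_s: 9.4
tcp_pos: [0.5155, 0.1424, 0.1477]
ee_rot: [[-0.658, -0.753, -0.002], [-0.753, 0.658, -0.001], [0.002, 0.001, -1.0]]
wrist_force: [0.4, 0.5, -3.7]
gripper_width: 0.138
gripper_force: 30.0
```

```bash
python3 -c "
from h import *
to(.516,.1425,.134,138.8)"
```

```text
d [-0.0004 -0.0004  0.0137] rv [ 0.05 -0.1   0.06] | tcp [0.5155 0.1424 0.1477] yaw 138.86 F [ 0.4  0.5 -3.7] t 9.4 j [ 33.  19. -20.  -0. -52. -74.]
```

Emit:
inch_along:
  segments:
    - [0.05, 0, 0, 0.002, 0, 0, 0]
    - [0.05, 0, 0, 0.004, 0, 0, 0]
    - [0.05, 0, 0, 0.006, 0, 0, 0]
    - [0.05, 0, 0, 0.007, 0, 0, 0]
    - [0.05, 0, 0, 0.007, 0, 0, 0]

```text
time_s: 9.9
tcp_pos: [0.5154, 0.1424, 0.1407]
ee_rot: [[-0.658, -0.753, -0.002], [-0.753, 0.658, -0.001], [0.002, 0.001, -1.0]]
wrist_force: [-0.8, -0.4, -5.3]
gripper_width: 0.137
gripper_force: 30.0
```

```bash
python3 -c "
from h import *
to(.516,.1425,.134,138.8)"
```

```text
d [-0.0005 -0.0004  0.0067] rv [ 0.05 -0.09  0.06] | tcp [0.5154 0.1424 0.1407] yaw 138.86 F [-0.8 -0.4 -5.3] t 9.9 j [ 33.  19. -20.  -0. -51. -74.]
```

Keyway went over the key without any load. Down to the platter.

Emit:
inch_along:
  segments:
    - [0.05, 0, 0, 0.002, 0, 0, 0]
    - [0.05, 0, 0, 0.004, 0, 0, 0]
    - [0.05, 0, 0, 0.006, 0, 0, 0]
    - [0.05, 0, 0, 0.007, 0, 0, 0]
    - [0.05, 0, 0, 0.008, 0, 0, 0]
    - [0.05, 0, 0, 0.008, 0, 0, 0]

```text
time_s: 10.5
tcp_pos: [0.5153, 0.1422, 0.1338]
ee_rot: [[-0.658, -0.753, -0.002], [-0.753, 0.658, -0.001], [0.002, 0.001, -1.0]]
wrist_force: [-3.9, -1.1, 3.3]
gripper_width: 0.134
gripper_force: 30.0
```

```bash
python3 - <<'E'
from h import *
to(.516,.1425,.134,138.8)
c=cap("scene");P=cloud(c);hsv=cv2.cvtColor(c["pixels"],cv2.COLOR_RGB2HSV).astype(int)
m=near(P,.516,.142,.072)&(abs(hsv[...,0]-108)<13)&(hsv[...,1]>110)&(P[...,2]<.11)
print(np.median(P[m][:,2]))
E
```

```text
d [-0.0006 -0.0003 -0.0002] rv [ 0.03 -0.1   0.08] | tcp [0.5153 0.1422 0.1338] yaw 138.88 F [-3.9 -1.1  3.3] t 10.5 j [ 33.  19. -21.  -0. -50. -74.]
0.06292601178324153
```

Emit:
inch_along:
  segments:
    - [0.5, 0, 0, 0, 0, 0, 0]
    - [0.5, 0, 0, 0, 0, 0, 0]
    - [0.5, 0, 0, 0, 0, 0, 0]
    - [0.5, 0, 0, 0, 0, 0, 0]
    - [0.5, 0, 0, 0, 0, 0, 0]
    - [0.5, 0, 0, 0, 0, 0, 0]

```text
time_s: 11.15
tcp_pos: [0.5156, 0.1425, 0.1329]
ee_rot: [[-0.658, -0.753, -0.001], [-0.753, 0.658, -0.0], [0.001, 0.001, -1.0]]
wrist_force: [-0.6, 0.4, -0.3]
gripper_width: 0.487
gripper_force: 0.0
```

Emit:
inch_along:
  segments:
    - [0.5, 0, 0, -0.01, 0, 0, 0]
    - [0.5, 0, 0, -0.03, 0, 0, 0]
    - [0.5, 0, 0, -0.06, 0, 0, 0]
    - [0.4, 0, 0, -0.09, 0, 0, 0]
    - [0.2, 0, 0, -0.11, 0, 0, 0]
    - [0, 0, 0, -0.12, 0, 0, 0]

```text
time_s: 11.75
tcp_pos: [0.5165, 0.1428, 0.256]
ee_rot: [[-0.658, -0.753, 0.003], [-0.753, 0.658, 0.002], [-0.003, -0.001, -1.0]]
wrist_force: [-0.8, 1.0, -0.1]
gripper_width: 0.308
gripper_force: 0.0
```

```bash
python3 -c "
from h import *
to(.4925,.045,.24,90)
to(.4925,.045,.24,178.8)"
```

```text
d [ 0.0895 -0.0462  0.0158] rv [2.000e-02 2.000e-01 4.887e+01] | tcp [0.5165 0.1428 0.256 ] yaw 138.87 F [-0.8  1.  -0.1] t 11.75 j [ 33.  13. -11.   0. -66. -74.]
d [ 0.0895 -0.0462  0.0158] rv [ -0.12   0.15 -39.93] | tcp [0.5165 0.1428 0.256 ] yaw 138.87 F [-0.8  1.  -0.1] t 11.75 j [ 33.  13. -11.   0. -66. -74.]
```

Emit:
inch_along:
  segments:
    - [0, 0.03, -0.015, 0, -0.1, 0.1, -8]
    - [0, 0.06, -0.03, 0.0, -0.1, 0.15, -16]
    - [0, 0.095, -0.04, 0.01, -0.1, 0.15, -24]
    - [0, 0.102, -0.0495, 0.016, -0.1, 0.15, -32]
    - [0, 0.102, -0.0495, 0.03, -0.1, 0.15, -39.9]
    - [0, 0.102, -0.0495, 0.04, -0.1, 0.15, -39.9]
    - [0, 0.102, -0.0495, 0.04, -0.1, 0.15, -39.9]
    - [0, 0.102, -0.0495, 0.04, -0.1, 0.15, -39.9]

```text
time_s: 12.55
tcp_pos: [0.4858, 0.0333, 0.2129]
ee_rot: [[-0.023, -1.0, -0.005], [-1.0, 0.023, -0.003], [0.003, 0.005, -1.0]]
wrist_force: [1.1, 1.0, 0.4]
gripper_width: 0.006
gripper_force: 0.0
```

```bash
cat >> h.py <<'E'
def amber(show=None):
    out=[]
    for n in("scene","top"):
        t=r.sense()["time_s"];c=cap(n);P=cloud(c);hsv=cv2.cvtColor(c["pixels"],cv2.COLOR_RGB2HSV).astype(int)
        m=near(P,.516,.1425,.08)&(abs(hsv[...,0]-108)<15)&(hsv[...,1]>90)&(P[...,2]>.115)&(P[...,2]<.15)
        if m.sum()<4: print(n,"none");continue
        q=P[m];top=q[q[:,2]>np.percentile(q[:,2],50)].mean(0);mm=(q[:,:2].min(0)+q[:,:2].max(0))/2
        for k,p in(("mean",q.mean(0)),("mid",mm)):
            d=p[:2]-[.516,.1425];print(n,t,k,m.sum(),p.round(4),"r",np.hypot(*d).round(4),"ang",(np.degrees(np.arctan2(d[1],d[0]))%360).round(1))
        if show: cv2.imwrite(f"pics/{show}_{n}.png",c["pixels"][:,:,::-1])
    return
E
python3 - <<'E'
from h import *
to(.4925,.035,.114,178.8)
amber("a0")
c=cap("wrist");import pickle;pickle.dump(c,open("w6.pkl","wb"));cv2.imwrite("pics/w6.png",c["pixels"][:,:,::-1])
S=cv2.imread("pics/a0_scene.png")[140:290,220:400];T=cv2.imread("pics/a0_top.png")[190:290,220:370]
im=np.zeros((600,800,3),np.uint8);im[:300,:360]=cv2.resize(S,None,fx=2,fy=2);im[:240,380:740]=cv2.resize(T,(360,240));im[300:,:400]=cv2.resize(c["pixels"][:,:,::-1],(400,300));cv2.imwrite("pics/a0.png",im)
E
```

```text
d [-0.0021 -0.0071  0.0989] rv [ 0.26 -0.16 -0.12] | tcp [0.4858 0.0333 0.2129] yaw 178.68 F [1.1 1.  0.4] t 12.55 j [ 23.  10. -21.   0. -59. -24.]
scene 12.55 mean 14 [0.5145 0.0838 0.1344] r 0.0587 ang 268.5
scene 12.55 mid 14 [0.5146 0.0845] r 0.058 ang 268.6
top none[ WARN:0@2.804] global loadsave.cpp:275 findDecoder imread_('pics/a0_top.png'): can't open/read file: check file path/integrity
Traceback (most recent call last):
TypeError: 'NoneType' object is not subscriptable
```

```bash
cat >> h.py <<'E'
def ang(p):
    d=p[:2]-np.array([.516,.1425]);return "p",p[:2].round(4),"r",np.hypot(*d).round(4),"ang",(np.degrees(np.arctan2(d[1],d[0]))%360).round(1)
def amber(names=("scene","top")):
    for n in names:
        t=r.sense()["time_s"];c=cap(n);P=cloud(c);hsv=cv2.cvtColor(c["pixels"],cv2.COLOR_RGB2HSV).astype(int)
        m=near(P,.516,.1425,.085)&(abs(hsv[...,0]-108)<15)&(hsv[...,1]>90)&(P[...,2]>.11)&(P[...,2]<.15)
        v,u=np.nonzero(m)
        if len(u)<4: print(n,"none");continue
        mu,mv=u.mean(),v.mean();a=back(c,mu,mv,1.);o=c["world_from_camera"][:3,3];d=a-o
        p=o+d*(.130-o[2])/d[2];print(n,t,len(u),(u.min(),u.max(),v.min(),v.max()),*ang(p))
def wamber(c):
    hsv=cv2.cvtColor(c["pixels"],cv2.COLOR_RGB2HSV).astype(int);m=(abs(hsv[...,0]-108)<15)&(hsv[...,1]>90)
    k,l,st,ce=cv2.connectedComponentsWithStats(m.astype(np.uint8))
    for i in range(1,k):
        p=ray(c,*ce[i],.133)
        if 15<st[i,4] and abs(np.hypot(p[0]-.516,p[1]-.1425)-.054)<.012: print(st[i],*ang(p))
E
python3 - <<'E'
from h import *
amber(); c=cap("wrist");wamber(c)
to(.4925,.033,.114,178.8)
E
```

```text
scene 12.7 15 (np.int64(307), np.int64(312), np.int64(200), np.int64(203)) p [0.5186 0.0878] r 0.0547 ang 272.7
top none
d [-0.     -0.0069  0.0994] rv [ 0.19 -0.12 -0.05] | tcp [0.486  0.0333 0.2134] yaw 178.75 F [-0.2  0.9 -0.3] t 12.85 j [ 23.  10. -21.   0. -59. -24.]
```

Emit:
inch_along:
  segments:
    - [0, 0, -0.0069, 0.03, 0.19, -0.12, 0]
    - [0, 0, -0.0069, 0.06, 0.19, -0.12, 0]
    - [0, 0, -0.0069, 0.085, 0.19, -0.12, 0]
    - [0, 0, -0.0069, 0.0975, 0.19, -0.12, 0]
    - [0, 0, -0.0069, 0.0985, 0.19, -0.12, 0]
    - [0, 0, -0.0069, 0.0985, 0.19, -0.12, 0]

```text
time_s: 13.45
tcp_pos: [0.4927, 0.0328, 0.1148]
ee_rot: [[-0.021, -1.0, -0.0], [-1.0, 0.021, -0.0], [0.0, 0.0, -1.0]]
wrist_force: [-0.1, -0.5, 0.9]
gripper_width: 0.008
gripper_force: 0.0
```

```bash
python3 - <<'E'
from h import *
amber(("scene",))
to(.4925,-.013,.114,178.8)
c=cap("scene");P=cloud(c);m=near(P,.4925,-.016,.025)&(P[...,2]>.1)&(c["pixels"].sum(-1)<200);v,u=np.nonzero(m)
o=c["world_from_camera"][:3,3];d=back(c,u.mean(),v.mean(),1.)-o;print("ball",len(u),o+d*(.112-o[2])/d[2])
E
```

```text
scene none
d [ 0.046  -0.0005  0.0013] rv [-0.05  0.01 -0.03] | tcp [0.493  0.033  0.1153] yaw 178.77 F [ 0.5 -0.6 -0.2] t 13.5 j [ 23.  17. -27.   0. -45. -24.]
ball 861 [0.63588205 0.1421069  0.112     ]
```

Emit:
inch_along:
  segments:
    - [0, 0.023, 0, 0.001, 0, 0, 0]
    - [0, 0.04, 0, 0.001, 0, 0, 0]
    - [0, 0.046, 0, 0.001, 0, 0, 0]
    - [0, 0.046, 0, 0.001, 0, 0, 0]
    - [0, 0.046, 0, 0.001, 0, 0, 0]
    - [0, 0.046, 0, 0.001, 0, 0, 0]
    - [0, 0.046, 0, 0.001, 0, 0, 0]
    - [0, 0.046, 0, 0.001, 0, 0, 0]

```text
time_s: 14.35
tcp_pos: [0.4927, -0.0109, 0.1147]
ee_rot: [[-0.022, -1.0, 0.004], [-1.0, 0.022, 0.004], [-0.004, -0.004, -1.0]]
wrist_force: [-1.3, 9.4, -0.1]
gripper_width: 0.006
gripper_force: 4.6
```

```bash
python3 - <<'E'
from h import *
amber(("scene","top"))
to(.4925,-.013,.114,178.8)
E
```

```text
scene 14.35 23 (np.int64(275), np.int64(307), np.int64(201), np.int64(206)) p [0.4988 0.0948] r 0.0507 ang 250.2
top none
d [0.0021 0.0001 0.0007] rv [-0.23  0.21 -0.03] | tcp [ 0.4927 -0.0109  0.1147] yaw 178.77 F [-0.8  8.7 -0.3] t 14.45 j [ 18.  17. -28.  -0. -45. -19.]
```

Emit:
inch_along:
  segments:
    - [0, 0, 0, 0, 0, 0, 0]
    - [0, 0, 0, 0, 0, 0, 0]
    - [0, 0, 0, 0, 0, 0, 0]
    - [0, 0, 0, 0, 0, 0, 0]
    - [0, 0, 0, 0, 0, 0, 0]
    - [0, 0, 0, 0, 0, 0, 0]
    - [0, 0, 0, 0, 0, 0, 0]
    - [0, 0, 0, 0, 0, 0, 0]
  lines: "1,1"

```text
time_s: 15.25
```

```bash
python3 - <<'E'
from h import *
amber(("scene",))
to(.4925,-.013,.114,178.8)
E
```

```text
scene 15.25 28 (np.int64(289), np.int64(297), np.int64(201), np.int64(208)) p [0.4819 0.1047] r 0.0508 ang 227.9
d [0.0021 0.0001 0.0007] rv [-0.22  0.21 -0.03] | tcp [ 0.4926 -0.0109  0.1147] yaw 178.77 F [-1.2  9.  -0.6] t 15.3 j [ 18.  17. -28.  -0. -45. -19.]
```

Emit:
inch_along:
  segments:
    - [0, 0, 0, 0, 0, 0, 0]
    - [0, 0, 0, 0, 0, 0, 0]
    - [0, 0, 0, 0, 0, 0, 0]
    - [0, 0, 0, 0, 0, 0, 0]
    - [0, 0, 0, 0, 0, 0, 0]
    - [0, 0, 0, 0, 0, 0, 0]
    - [0, 0, 0, 0, 0, 0, 0]
  lines: "1,1"

```text
time_s: 16.0
```

```bash
python3 - <<'E'
from h import *
amber(("scene","top"))
E
```

```text
scene 16.0 26 (np.int64(282), np.int64(310), np.int64(199), np.int64(207)) p [0.4732 0.1167] r 0.05 ang 211.1
top none
```

```bash
sed -i 's/        v,u=np.nonzero(m)/        k,l,st,ce=cv2.connectedComponentsWithStats(m.astype(np.uint8));m=l==1+np.argmax(st[1:,4]) if k>1 else m\n        v,u=np.nonzero(m)/' h.py
```

Emit:
inch_along:
  segments:
    - [0, 0, 0, 0, 0, 0, 0]
    - [0, 0, 0, 0, 0, 0, 0]
    - [0, 0, 0, 0, 0, 0, 0]
  lines: "1,1"

```text
time_s: 16.4
```

```bash
python3 - <<'E'
from h import *
amber(("scene",))
E
```

```text
scene 16.4 18 (np.int64(278), np.int64(285), np.int64(201), np.int64(205)) p [0.4665 0.1263] r 0.0521 ang 198.1
```

Emit:
inch_along:
  segments:
    - [0, 0, 0, 0, 0, 0, 0]
    - [0, 0, 0, 0, 0, 0, 0]
    - [0, 0, 0, 0, 0, 0, 0]
    - [0, 0, 0, 0, 0, 0, 0]
    - [0, -0.04, 0, 0, 0, 0, 0]
    - [0, -0.045, 0, 0, 0, 0, 0]
    - [0, -0.045, 0, 0, 0, 0, 0]
    - [0, -0.045, 0, 0, 0, 0, 0]

```text
time_s: 17.25
tcp_pos: [0.4923, 0.0315, 0.1139]
ee_rot: [[-0.022, -1.0, -0.0], [-1.0, 0.022, -0.0], [0.0, 0.0, -1.0]]
wrist_force: [0.2, 0.2, -0.2]
gripper_width: 0.004
gripper_force: 0.0
```

```bash
python3 - <<'E'
from h import *
amber(("scene",));amber(("scene",))
to(.4925,-.02,.26,178.8)
E
```

```text
scene none
scene none
d [ 0.0511 -0.0014 -0.1463] rv [ 0.04 -0.02 -0.09] | tcp [0.4921 0.031  0.1137] yaw 178.71 F [ 0.3 -0.1  0.6] t 17.35 j [ 23.  17. -28.  -0. -45. -24.]
```

Emit:
inch_along:
  segments:
    - [0, 0, 0, -0.04, 0, 0, 0]
    - [0, 0, 0, -0.08, 0, 0, 0]
    - [0, 0, 0, -0.12, 0, 0, 0]
    - [0, -0.03, 0.01, -0.15, 0, 0, 0]
    - [0, -0.07, 0.03, -0.155, 0, 0, 0]
    - [0, -0.11, 0.045, -0.155, 0, 0, 0]
    - [0, -0.145, 0.045, -0.155, 0, 0, 0]
    - [0, -0.145, 0.045, -0.155, 0, 0, 0]
  lines: "1,2"

```text
time_s: 18.15
tcp_pos: [0.4506, 0.18, 0.2687]
```

Emit:
inch_along:
  segments:
    - [0, 0, 0, 0, 0, 0, 0]
    - [0, 0, 0, 0, 0, 0, 0]
  lines: "1,2"

```text
time_s: 18.35
tcp_pos: [0.4504, 0.1766, 0.2683]
```

```bash
python3 - <<'E'
from h import *
import pickle
c=cap("wrist");pickle.dump(c,open("w7.pkl","wb"));wamber(c);amber()
def proj(c,p):
    M=c["world_from_camera"];q=M[:3,:3].T@(np.array(p)-M[:3,3]);x,y,z=q[0],-q[1],-q[2];rr=np.hypot(x,y);th=np.arctan2(rr,z);K=c["K"]
    return K[0,2]+K[0,0]*th*x/rr,K[1,2]+K[1,1]*th*y/rr
u,v=map(int,proj(c,(.49,.1425,.1)));u0,v0=max(0,u-100),max(0,v-80);print(u0,v0)
cv2.imwrite("pics/w7.png",cv2.resize(c["pixels"][v0:v0+150,u0:u0+200,::-1],None,fx=4,fy=4,interpolation=cv2.INTER_CUBIC))
E
```

```text
[ 241  114   79  134 2454] p [0.4686 0.1267] r 0.05 ang 198.4
[186 129  25  35 502] p [0.539  0.1059] r 0.0432 ang 302.2
[264 246   7   6  26] p [0.4911 0.186 ] r 0.0501 ang 119.8
scene 18.4 19 (np.int64(273), np.int64(280), np.int64(199), np.int64(203)) p [0.462  0.1403] r 0.054 ang 182.3
top 18.45 22 (np.int64(261), np.int64(268), np.int64(252), np.int64(259)) p [0.4615 0.1401] r 0.0545 ang 182.5
170 108
```

View pics/w7.png

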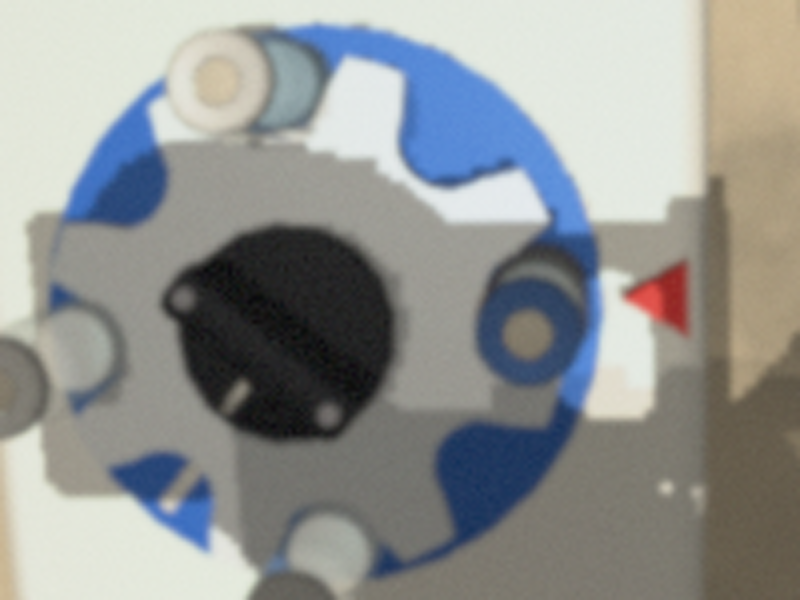

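```bash
python3 - <<'E'
from h import *
import pickle
c=pickle.load(open("w7.pkl","rb"));f=lambda x,y,z:ray(c,170+x/4,108+y/4,z)
L=[f(530,332,.135),f(218,80,.135),f(0,386,.135)]
for p in L: print(*ang(p))
A=np.array([p[:2] for p in L]);M=(A[1]+0);
# circumcentre
B=2*(A[1:]-A[0]);b=(A[1:]**2).sum(1)-(A[0]**2).sum();print("ctr",np.linalg.solve(B,b),"mid of opposite",(A[0]+A[2])/2)
a,b=f(183,298,.129),f(328,415,.129);m=(a+b)/2;d=b-a;print("bar mid",m,"bar angle",np.degrees(np.arctan2(d[1],d[0])), "=> amber", np.degrees(np.arctan2(d[1],d[0]))+45)
for z,x,y in((.06,625,296),(.06,687,298)): print("pointer",*ang(f(x,y,z)))
p=f(530,332,.135)[:2]-m[:2];print(np.degrees(np.arctan2(p[1],p[0]))%360)
a=f(237,395,.103);e=f(182,485,.063);print("marks",a,e)
T=pickle.load(open("top.pkl","rb"))
E
```

```text
p [0.461  0.1406] r 0.0551 ang 182.0
p [0.5181 0.0902] r 0.0524 ang 272.3
p [0.5677 0.1468] r 0.0518 ang 4.7
ctr [0.51432376 0.14348822] mid of opposite [0.51431238 0.14368437]
bar mid [0.51536011 0.14436379 0.129     ] bar angle 138.4854265895563 => amber 183.4854265895563
pointer p [0.4415 0.1439] r 0.0745 ang 178.9
pointer p [0.4267 0.1447] r 0.0893 ang 178.6
183.96956230712092
marks [0.52617352 0.15686175 0.103     ] [0.55236843 0.18661418 0.063     ]
```

```bash
python3 -c "
from h import *
to(.4925,.033,.2,178.8)"
```

```text
d [ 0.1426 -0.0453  0.0685] rv [ 0.05 -0.03 -0.14] | tcp [0.4506 0.1766 0.2684] yaw 178.66 F [ 0.5 -0.  -0.7] t 18.5 j [ 41.   7. -16.  -0. -67. -42.]
```

Emit:
inch_along:
  segments:
    - [0, 0.04, -0.015, 0, 0, 0, 0]
    - [0, 0.08, -0.03, 0, 0, 0, 0]
    - [0, 0.115, -0.04, 0.01, 0, 0, -0.1]
    - [0, 0.14, -0.045, 0.04, 0, 0, -0.1]
    - [0, 0.143, -0.0453, 0.07, 0, 0, -0.1]
    - [0, 0.143, -0.0453, 0.1, 0, 0, -0.1]
    - [0, 0.143, -0.0453, 0.13, 0, 0, -0.1]
    - [0, 0.143, -0.0453, 0.154, 0, 0, -0.1]
  lines: "1,2"

```text
time_s: 19.3
tcp_pos: [0.492, 0.0325, 0.113]
```

Emit:
inch_along:
  segments:
    - [0, 0, 0, 0, 0, 0, 0]
    - [0, 0.01, 0, 0, 0, 0, 0]
    - [0, 0.02, 0, 0, 0, 0, 0]
    - [0, 0.025, 0, 0, 0, 0, 0]
    - [0, 0.025, 0, 0, 0, 0, 0]
    - [0, 0.025, 0, 0, 0, 0, 0]

```text
time_s: 19.9
tcp_pos: [0.4924, 0.0085, 0.1152]
ee_rot: [[-0.021, -1.0, 0.001], [-1.0, 0.021, 0.0], [-0.0, -0.001, -1.0]]
wrist_force: [-0.1, -0.1, 0.5]
gripper_width: 0.006
gripper_force: 0.0
```

```bash
python3 -c "
from h import *
to(.4925,-.008,.114,178.8)"
```

```text
d [ 0.0165 -0.0004  0.0012] rv [-0.04  0.02  0.02] | tcp [0.4924 0.0085 0.1152] yaw 178.82 F [-0.1 -0.1  0.5] t 19.9 j [ 20.  17. -28.   0. -45. -21.]
```

Emit:
inch_along:
  segments:
    - [0, 0.0165, 0, 0, 0, 0, 0]
    - [0, 0.0165, 0, 0, 0, 0, 0]
    - [0, -0.014, 0, 0, 0, 0, 0]
    - [0, -0.024, 0, 0, 0, 0, 0]
    - [0, -0.024, 0, -0.01, 0, 0, 0]
    - [0, -0.024, 0, -0.05, 0, 0, 0]
    - [0, -0.024, 0, -0.09, 0, 0, 0]
    - [0, -0.024, 0, -0.13, 0, 0, 0]

```text
time_s: 20.7
tcp_pos: [0.4921, 0.0321, 0.2467]
ee_rot: [[-0.02, -1.0, -0.001], [-1.0, 0.02, -0.001], [0.001, 0.001, -1.0]]
wrist_force: [1.0, 0.2, -0.3]
gripper_width: 0.003
gripper_force: 0.0
```

Emit:
inch_along:
  segments:
    - [0, -0.04, 0.01, -0.025, 0, 0, 0]
    - [0, -0.08, 0.03, -0.025, 0, 0, 0]
    - [0, -0.12, 0.045, -0.025, 0, 0, 0]
    - [0, -0.143, 0.045, -0.025, 0, 0, 0]
    - [0, -0.143, 0.045, -0.025, 0, 0, 0]
    - [0, -0.143, 0.045, -0.025, 0, 0, 0]
    - [0, -0.143, 0.045, -0.025, 0, 0, 0]
  lines: "1,2"

```text
time_s: 21.4
tcp_pos: [0.4505, 0.1756, 0.2696]
```

```bash
python3 - <<'E'
from h import *
import pickle
c=cap("wrist");pickle.dump(c,open("w8.pkl","wb"));amber()
cv2.imwrite("pics/w8.png",cv2.resize(c["pixels"][108:258,170:370,::-1],None,fx=4,fy=4,interpolation=cv2.INTER_CUBIC))
E
```

```text
scene 21.45 19 (np.int64(272), np.int64(278), np.int64(198), np.int64(202)) p [0.4615 0.1449] r 0.0546 ang 177.5
top 21.5 23 (np.int64(259), np.int64(266), np.int64(251), np.int64(258)) p [0.4629 0.1448] r 0.0532 ang 177.5
```

View pics/w8.png

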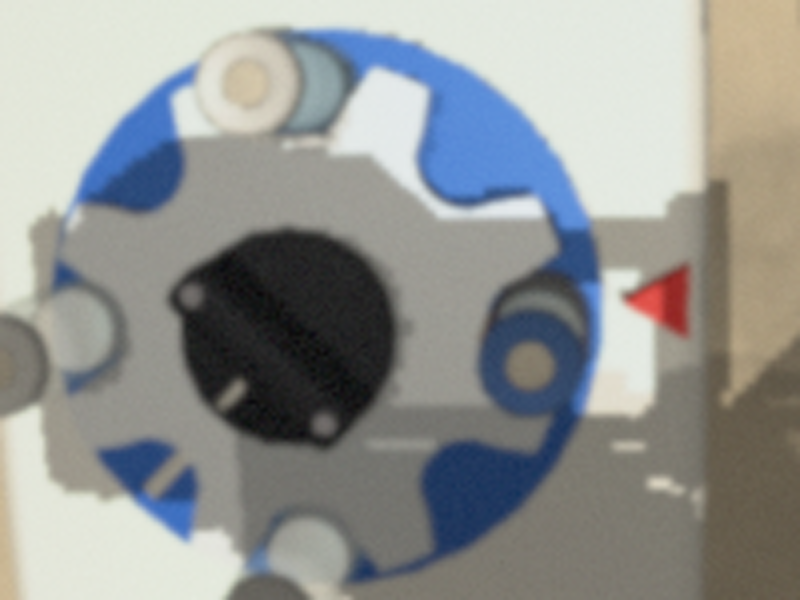

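```bash
python3 - <<'E'
from h import *
import pickle
c=pickle.load(open("w8.pkl","rb"));f=lambda x,y,z:ray(c,170+x/4,108+y/4,z)
L=[f(531,363,.135),f(247,83,.135),f(0,362,.135)]
for p in L: print(*ang(p))
a,b=f(191,296,.129),f(325,426,.129);m=(a+b)/2;d=b-a;print("bar",m,np.degrees(np.arctan2(d[1],d[0]))+45)
q=L[0]-L[2];print("diag",np.degrees(np.arctan2(q[1],q[0]))%360)
for x,y in((625,299),(687,300)): print(*ang(f(x,y,.06)))
E
```

```text
p [0.4612 0.1457] r 0.0549 ang 176.6
p [0.5131 0.0902] r 0.0524 ang 266.8
p [0.5679 0.1413] r 0.0519 ang 358.7
bar [0.51536693 0.14461822 0.129     ] 178.21817717827838
diag 177.64192947048457
p [0.4417 0.1437] r 0.0744 ang 179.0
p [0.4268 0.1442] r 0.0892 ang 178.9
```

```bash
python3 -c "
from station import r
print(r.finish_job())"
```

```text
the job is handed in; nothing more can be done
None
```

I handed the job in at about 21.5 s: the carousel is keyed and fully down on the platter, and the amber vial is stopped about 1° (roughly 1 mm) past the red pointer. Getting there took one long hold of the lever plus a short second tap, and I have no judging result back.

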